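# Clear the corner and hold a slotted duct square on a mounting plate

### The arm

A 6-joint arm with a two-finger parallel gripper is mounted at the origin on the work surface. World frame = base frame: x ahead of the robot, y to its left, z up, the work surface at z = 0. Lengths are in m, angles in rad, forces in N, time in s.
With the tool pointing down it reaches from about 0.275 to 0.75 m from the base axis. Payload 10.2 kg.
Tool frame: the origin (TCP) lies midway between the tips of the shut fingers; the grasp point (between the pads) lies 19 mm behind it (robot.hold_point_z is the distance from the TCP to the grasp point, in m); z points along the fingers, y is the line along which they close (so a half turn about z gives the same grasp; the last joint's range is limited). The gripper opens to 88 mm and grips with 3 to 60 N. Pads are 18 mm wide; open, the fingers measure 123 mm over their backs; the gripper's body (75 mm by 187 mm) begins 45 mm behind the grasp point.
Start: joints at [-1.43, 0.313, 1.498, -0, 1.331, -0.223], TCP at [0.187, -0.491, 0.239] pointing down, gripper open.
Joint ranges: [-2.94, 2.94], [-0.97, 2.17], [0.19, 2.56], [-1.23, 4.37], [0.02, 3.11], [-2.88, 2.88]. Speed limits (rad/s): [2.39, 2.39, 3.01, 3.14, 3.14, 3.14].

### API

Orientations are given as a unit quaternion [x, y, z, w].
In Python, from cell import robot, grab_frame, get_calibration, get_obs gives the robot as it stands (robot), with the cameras as plain functions and the readings as plain functions.
- The arm moves only by the shell command python3 drive.py [OPENING], which reads ROWS from standard input. ROWS is a JSON list that holds a single list of rows (three levels of brackets), with 1 to 20 rows, each of 4 numbers: dx, dy, dz in a scale on which 1.0 is 0.4 m, then a turn about the tool's z in parts of the range, where 1.0 means pi rad; each row is the pose to reach, as a shift and turn from the pose commanded when the command began, along the tool's axes at that moment; what a row does not reach only later rows make up. A row lasts 1/8 s, in which the tool goes at most 0.0625 m and 0.188 rad, less where a joint would pass 70% of its speed; a pose out of reach is approached as far as the arm can. OPENING is the finger opening in m, set as the command begins (- or left out keeps the last). The fingers move at their own pace and stop on an object; the grip force is fixed at half the most. Time passes only in rows, so rows that do not move let the fingers close. It prints the time, the measured TCP pose, the force, the opening and the grip force at its end. Shift and turn numbers lie between -1 and 1, and a call with a number outside is refused. Input that does not fit is refused with a message, and nothing moves.
- get_obs(): the state, without advancing time (a new reading comes with each control period).
- grab_frame(name): name is "scene" or "top" or "wrist"; returns the picture (400x640x3 uint8, red, green, blue); there is no depth.
- get_calibration(name): a dict with "fx", "fy", "cx", "cy" (pixels), "R" (3x3) and "t" (3): a world point X has camera coordinates R X + t; the wrist camera has in their place "T_tool_cam" (4x4, takes a point from camera to tool coordinates, whose origin is the TCP and whose axes are the flange's). Camera axes: x right, y down, z forward; pixel columns grow to the right and rows downward; lengths in m; the calibration is good to about 2 mm. A picture is of the moment at which its call begins: read the wrist's pose just before it. get_calibration takes no time and is no camera call.
- robot.close_job(): hands the job in; it is judged then, once.
The state is a dict: "t": time; "q": joint angles; "joint_velocities": joint speeds; "effort": joint torques, N m; "eef_pos": TCP position; "tool_rot": TCP orientation; "contact_force": force on the tool from outside, world axes, zero at the start; "ft_torque": the same for the moment, N m; "opening": finger opening in m; "finger_force": force on a finger pad.
Only numpy, scipy, OpenCV 4.12 (cv2) and the standard library are available. Lean on these libraries where they do the work, as an engineer would, in place of code of your own. Each camera call takes 0.05 s, during which the arm holds its last target. There are 200 camera calls.

### The job

Get this cabinet plate ready for screwing down the duct: first lift the loose sleeve out of the corner and slip it all the way onto the free thin pin of the sleeve stand. Then take the assembly square (it has an upright grip), lay it flat on the plate and press it into the corner between the fixed rail and the pivoting duct, swinging the duct out, until one leg is flush against the rail and the other flush against the duct, the duct then being square to the rail. Finish while holding it there: keep the grip closed and both faces pressed at the end, and leave everything else on the bench where it is.

Things in the scene. Friction and masses are not known exactly. Their poses are not given: they have to be found in the camera images.
- panel: Sheet-steel mounting plate, 360 x 360 x 4 mm, fixed; carries rail and duct. Origin: at bench level under the inside corner of rail and (squared) duct; the plate runs from -260 to +100 mm in x, -220 to +140 mm in y; its top is at z = 4 mm. The corner opens towards -x, -y: the rail's face is the plane x = 0; the duct's face, when square, is y = 0.
- base_rail: Solid aluminium rail screwed fast to the plate, 25 mm wide, 260 mm long, 36 mm high. Origin: on the plate's upper surface at the inside corner; axes as the panel's. Its working face is the plane x = 0 and it runs from y = -210 to y = +50 mm. Sliding friction between the square and rail, duct or plate is about 0.6.
- duct (a joint): Swing of the duct about its single upright screw, rad: 0 = square to the rail; positive = its free end (nearer the robot) leans into the corner, making the angle to the rail acute. Starts at 0.10 to 0.20, turns from -0.3 to 0.3. No spring: the screw's friction (0.12 N m, 1 N at 120 mm) keeps it where it is left; it can be pushed past 0.
- duct_screw (a point): Grey slotted plastic wiring duct, 204 mm long, 40 mm wide, 45 mm high, along the panel's x when square. This point: its pivot screw, on the plate's top, at x = -15, y = +20 mm of the panel; it runs from +10 to -194 mm along its own x and +-20 mm in y; the face to be squared is its y = -20 mm side.
- square: Steel assembly square, about 0.35 kg, flat on the bench: an L of two 140 mm legs along its -x and -y, 22 mm wide, 12 mm thick, with a diagonal brace and an upright grip on it. Origin: the outer heel (outside corner of the L), underside. Outer faces: x = 0 (goes against the rail) and y = 0 (against the duct). Home, its frame is the panel's, 4 mm higher.
- square_grip (a point): Point in the square's upright grip, 36 mm above the underside, at x = y = -58.5 mm of the square. The grip is a dark steel plate 14 mm thick, 44 mm long, from 12 to 54 mm above the underside; its thickness lies along the square's diagonal x = y, so the fingers close along that diagonal, above the legs.
- sleeve: Loose aluminium spacer sleeve, outside diameter 30 mm, bore 20 mm, 40 mm high, standing upright on the plate in the corner. Origin: centre of its underside.
- stand: Sleeve stand fixed on the bench: a wooden block 50 x 100 x 14 mm with two upright steel pins, 32 mm high; a thin one (14 mm, tapered tip) at y = +25 mm and a thick one (29 mm, for larger sleeves, does not take this sleeve) at y = -27 mm. Origin: centre of its underside; the block is long along its y.
- pin_foot (a point): Foot of the thin pin, on the axis, at the block's upper face: where the centre of the sleeve's underside belongs.
- pin_top (a point): Tip of the thin pin, 32 mm above its foot.
- terminals: Bystander: row of grey terminal blocks, 45 x 48 x 46 mm, standing on the plate outside the duct. Origin: centre of its underside.
- breaker: Bystander: black circuit breaker, 70 x 54 x 74 mm, on the bench. Origin: centre of its underside.
- screwdriver: Bystander: screwdriver, 190 mm, lying between the plate and the square. Origin: at its middle.
- offcut: Bystander: 120 mm offcut of mounting rail, 29 mm wide, 8 mm high. Origin: centre of its underside.
- reel: Bystander: black wire reel, diameter 70 mm, 55 mm high. Origin: centre of its underside.
- parts_box: Bystander: clear compartment box, 120 x 170 x 45 mm. Origin: centre of its underside.
- tape: Bystander: tape measure, 62 x 36 x 60 mm. Origin: centre of its underside.

How it is judged:
By the outcome, as a careful person would: the job done as asked, in the order asked, and still so for the second after the job is handed in, while the arm keeps its last pose, push and grip.
It also fails if it takes over 64 s, if anything falls off the work surface, if the arm or the gripper's body presses on something with over 40 N, if the wrist force passes 120 N, or if a joint passes its speed limit or range.

## Working session

There is one attempt and no reset: what is moved stays moved. The work goes in short steps, Python scripts to look and compute and a shell command to move; the robot and the scene stay as the last step left them, time stands still between calls to the robot, and variables do not carry over. Pictures are saved under pics/ and viewed, at most 10 in all, crops included, and the job is handed in when it is done.

```bash
ls; mkdir -p pics
python3 - <<'E'
from cell import robot, grab_frame, get_calibration, get_obs
import cv2
for n in("scene","top"):
    f=grab_frame(n); cv2.imwrite(f"pics/{n}0.png",f[:,:,::-1]); c=get_calibration(n); print(n,c)
o=get_obs(); print(o); f=grab_frame("wrist"); cv2.imwrite("pics/wrist0.png",f[:,:,::-1]); print(get_calibration("wrist"),robot.hold_point_z)
E
```

```text
cell.py
drive.py
pics
5 drive.py
scene {'fx': 421.4236607172283, 'fy': 421.4236607172283, 'cx': 316.4321849130485, 'cy': 198.9651626680967, 'R': array([[ 0.56630822,  0.82394836,  0.02010214],
       [ 0.46332109, -0.2980845 , -0.83455329],
       [-0.68163668,  0.48192814, -0.55056035]]), 't': array([-0.28264894, -0.21266256,  1.46079997])}
top {'fx': 406.02373442132773, 'fy': 406.02373442132773, 'cx': 314.65003685331783, 'cy': 199.6011312441289, 'R': array([[ 0.02109203, -0.99958791,  0.0194713 ],
       [-0.99382995, -0.02308377, -0.10848581],
       [ 0.10889058, -0.01706297, -0.99390729]]), 't': array([-0.07479872,  0.58176327,  1.1123061 ])}
{'t': 0.1, 'q': array([-1.43038152e+00,  3.13357999e-01,  1.49831494e+00,  1.24167205e-05,
        1.33099234e+00, -2.23419547e-01]), 'joint_velocities': array([ 0.00039519, -0.00098579, -0.00031573,  0.00157585,  0.00160692,
       -0.00079525]), 'effort': array([ 2.39086323e-03, -4.02811217e+01, -2.52644509e+01,  6.95365621e-02,
        3.42052197e-02, -5.42495184e-05]), 'eef_pos': array([ 0.18677936, -0.49043378,  0.23825412]), 'tool_rot': array([ 9.83498779e-01,  1.80913966e-01,  2.82767071e-05, -5.35603754e-04]), 'contact_force': array([-0.36522065, -0.61849293, -0.36031195]), 'ft_torque': array([-0.04538285, -0.00471416, -0.01061493]), 'finger_force': 0.0, 'opening': 0.08775827877078288}
{'fx': 358.9368818807167, 'fy': 358.9368818807167, 'cx': 318.9992174190649, 'cy': 199.05586246971544, 'T_tool_cam': array([[ 1.56068808e-03, -9.63321416e-01, -2.68345698e-01,
         6.90992532e-02],
       [ 9.99998780e-01,  1.52233259e-03,  3.51004647e-04,
        -2.63059607e-04],
       [ 7.03811092e-05, -2.68345919e-01,  9.63322616e-01,
        -1.46051187e-01],
       [ 0.00000000e+00,  0.00000000e+00,  0.00000000e+00,
         1.00000000e+00]])} 0.0187
```

View pics/top0.png

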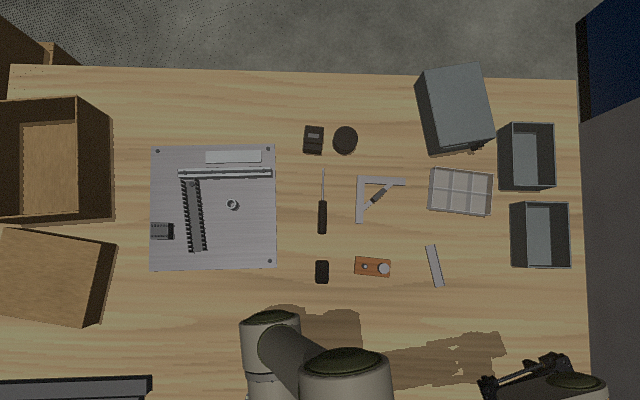

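View pics/scene0.png

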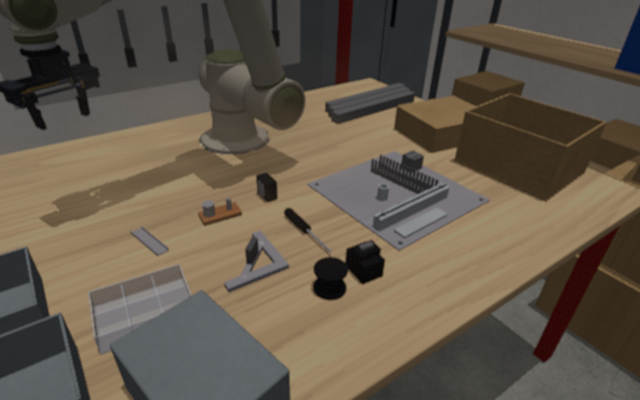

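The top view shows the plate at cols 150-276, the rail at row 173, and the duct at cols 180-207. The sleeve is at (232,204), the square's heel at (357,177) with its grip near (377,194), and the stand at (373,267) with the thin pin at (365,267) and the thick pin at (383,268). The scene view agrees: sleeve (382,190), grip (252,245), thin pin (229,204).

```bash
cat > h.py <<'E'
import numpy as np, cv2
from cell import robot, grab_frame, get_calibration, get_obs
from scipy.spatial.transform import Rotation as Ro
def cam(n,pose=None):
    """returns K params, camera->world R, centre"""
    c=get_calibration(n)
    if n=="wrist":
        p,q=pose; T=np.eye(4); T[:3,:3]=Ro.from_quat(q).as_matrix(); T[:3,3]=p
        M=T@c["T_tool_cam"]; return c,M[:3,:3],M[:3,3]
    return c,c["R"].T,-c["R"].T@c["t"]
def ray(n,uv,pose=None):
    c,R,o=cam(n,pose); d=R@np.array([(uv[0]-c["cx"])/c["fx"],(uv[1]-c["cy"])/c["fy"],1.]); return o,d/np.linalg.norm(d)
def onz(n,uv,z,pose=None):
    o,d=ray(n,uv,pose); return o+d*(z-o[2])/d[2]
def tri(rays):
    A=sum(np.eye(3)-np.outer(d,d) for o,d in rays); b=sum((np.eye(3)-np.outer(d,d))@o for o,d in rays)
    x=np.linalg.solve(A,b); return x,max(np.linalg.norm((np.eye(3)-np.outer(d,d))@(x-o)) for o,d in rays)
def proj(n,X,pose=None):
    c,R,o=cam(n,pose); p=R.T@(np.array(X)-o); return np.array([c["fx"]*p[0]/p[2]+c["cx"],c["fy"]*p[1]/p[2]+c["cy"]])
def shot(name):
    o=get_obs(); pose=(o["eef_pos"],o["tool_rot"]); f=grab_frame("wrist")
    cv2.imwrite(f"pics/{name}.png",f[:,:,::-1]); np.savez(f"pics/{name}.npz",p=pose[0],q=pose[1]); return f,pose
def load(name):
    z=np.load(f"pics/{name}.npz"); return cv2.imread(f"pics/{name}.png")[:,:,::-1],(z["p"],z["q"])
def to_tool(dw):
    o=get_obs(); return Ro.from_quat(o["tool_rot"]).inv().apply(dw)
E
python3 - <<'E'
from h import *
np.set_printoptions(precision=4,suppress=True)
for k,a,b,z in(("sleeve",(232,204),(382,185),.044),("thinpin",(365,266),(228,200),.046),("thick",(383,268),(208,204),.046),("grip",(377,194),(252,238),.05)):
    print(k,onz("top",a,z),onz("scene",b,z),*tri([ray("top",a),ray("scene",b)]))
print("heel",onz("top",(357,177),.012)); 
o=get_obs();print(Ro.from_quat(o["tool_rot"]).as_matrix())
E
```

```text
sleeve [0.5644 0.1675 0.044 ] [0.565  0.1674 0.044 ] [0.5645 0.1677 0.0437] 0.00016247973138096866
thinpin [ 0.4018 -0.2036  0.046 ] [ 0.4125 -0.2098  0.046 ] [ 0.4012 -0.2051  0.038 ] 0.00035487965645055136
thick [ 0.3974 -0.2532  0.046 ] [ 0.4024 -0.2584  0.046 ] [ 0.3966 -0.2552  0.0414] 0.0012565674562536166
grip [ 0.6011 -0.2351  0.05  ] [ 0.5848 -0.2314  0.05  ] [ 0.5987 -0.2352  0.061 ] 0.002259335827997522
heel [ 0.6541 -0.1834  0.012 ]
[[ 0.9345  0.3558 -0.0002]
 [ 0.3558 -0.9345  0.001 ]
 [ 0.0002 -0.001  -1.    ]]
```

View pics/wrist0.png

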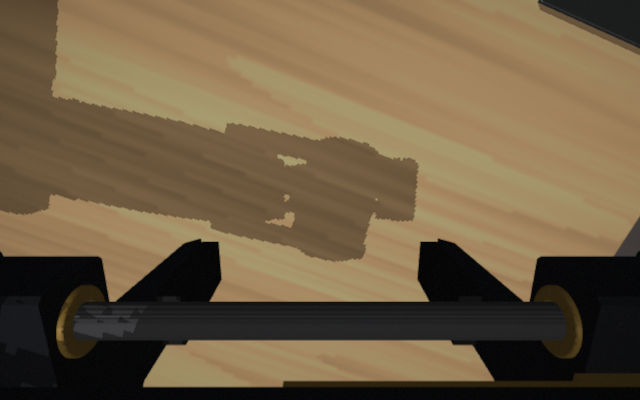

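Wrist view: only the bench is visible, with the finger tips at rows 240-340. Next I move above the stand and turn the closing line along world x.

Units first: shifts go in shares of 0.4 m and turns go in shares of pi rad. So 0.297 m / 0.4 = 0.7425, 0.29 m / 0.4 = 0.725, -1.208 rad / 3.1416 = -0.3845.

```bash
echo '[[[0.075, -0.05, 0, -0.0414], [0.2, -0.125, 0, -0.0955], [0.325, -0.2, 0, -0.1528], [0.45, -0.275, 0, -0.2101], [0.575, -0.35, 0, -0.2674], [0.675, -0.4125, 0, -0.3247], [0.725, -0.445, 0, -0.3661], [0.7425, -0.4525, 0, -0.3845], [0.7425, -0.4525, 0, -0.3845], [0.7425, -0.4525, 0, -0.3845]]]' | python3 drive.py 0.06
python3 - <<'E'
from h import *
shot("st1"); o=get_obs(); print(o["q"], Ro.from_quat(o["tool_rot"]).as_matrix().round(3))
E
echo '[[[0, 0.075, 0, 0], [0, 0.15, 0, 0], [0.025, 0.175, 0, 0], [0.025, 0.175, 0, 0]]]' | python3 drive.py
python3 - <<'E'
from h import *
shot("st2")
E
```

```text
t: 1.4
eef_pos: [0.3997, -0.2161, 0.2386]
tool_rot: [0.707, 0.707, -0.0, -0.0]
contact_force: [0.5, -0.3, 0.2]
opening: 0.0598
finger_force: 0.0
[-7.54577143e-01  1.56612827e-01  1.69682720e+00 -6.72067120e-05
  1.28837699e+00 -7.53957182e-01] [[ 0.001  1.    -0.   ]
 [ 1.    -0.001  0.   ]
 [ 0.    -0.    -1.   ]]
t: 1.95
eef_pos: [0.4697, -0.2052, 0.2385]
tool_rot: [0.707, 0.708, -0.0, -0.0]
contact_force: [-0.2, 0.7, -0.1]
opening: 0.0599
finger_force: 0.0
```

View pics/st1.png

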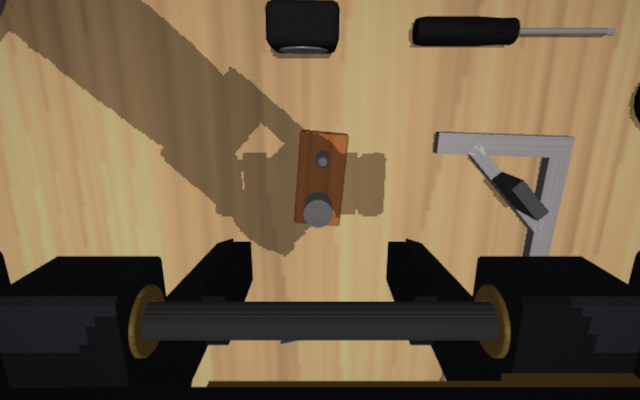

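In the st1 view, the stand block is at (321,178), with the thin pin at (322,158) and the thick one at (318,210). The square's heel is at (573,137), with the dark grip near (522,195).

Run:
```python
from h import *
np.set_printoptions(precision=4,suppress=True)
out=[]
for n in("st1","st2"):
    f,p=load(n); hsv=cv2.cvtColor(np.ascontiguousarray(f),cv2.COLOR_RGB2HSV)
    m=((hsv[...,1]>150)&(hsv[...,0]<15)&(hsv[...,2]>50)).astype(np.uint8); m[250:]=0
    cs,_=cv2.findContours(m,cv2.RETR_EXTERNAL,cv2.CHAIN_APPROX_NONE); c=max(cs,key=cv2.contourArea)
    x,y,w,h=cv2.boundingRect(c); print(n,"block",x,y,w,h,cv2.minAreaRect(c))
    b=cv2.resize(np.ascontiguousarray(f[y-10:y+h+12,x-10:x+w+10]),None,fx=5,fy=5,interpolation=cv2.INTER_NEAREST); print("crop origin",x-10,y-10,b.shape); out.append(b)
    print("expected pin px",proj("wrist",[.4015,-.204,.046],p),proj("wrist",[.4015,-.204,.014],p))
H=max(b.shape[0] for b in out); out=[cv2.copyMakeBorder(b,0,H-b.shape[0],0,10,cv2.BORDER_CONSTANT) for b in out]
im=np.hstack(out); print(im.shape); cv2.imwrite("pics/stc.png",im[:600,:800,::-1])
```

```text
st1 block 295 130 53 95 ((320.184814453125, 177.62477111816406), (47.25645446777344, 91.91402435302734), 4.969741344451904)
crop origin 285 120 (585, 365, 3)
expected pin px [320.6906 161.3885] [320.5451 156.2268]
st2 block 231 141 50 94 ((255.4554901123047, 187.51339721679688), (47.50886535644531, 92.19542694091797), 1.6846843957901)
crop origin 221 131 (580, 350, 3)
expected pin px [247.828  172.5225] [253.6822 166.4932]
(585, 735, 3)
```

View pics/stc.png

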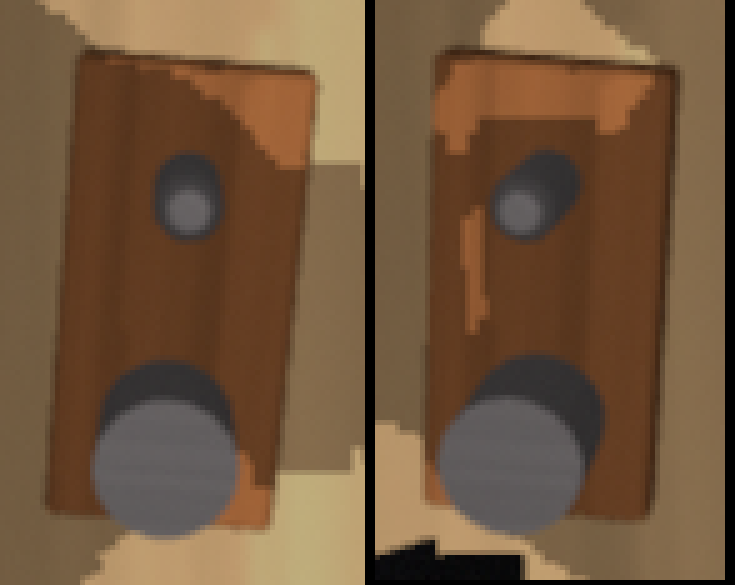

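The crops show the thin pin's tip at (322.5,161.9) in st1 and (249.9,173.1) in st2, and its foot at about (322.7,157.3) and (255.1,168.1). The thick pin's top is at (317.9,213.3) and (248.3,223.9).

```bash
python3 - <<'E'
from h import *
np.set_printoptions(precision=4,suppress=True)
p1=load("st1")[1];p2=load("st2")[1]
for k,a,b,z in(("tip",(322.5,161.9),(249.9,173.1),.046),("foot",(322.7,157.3),(255.1,168.1),.014),("thick",(317.9,213.3),(248.3,223.9),.046)):
    print(k,*tri([ray("wrist",a,p1),ray("wrist",b,p2)]),onz("wrist",a,z,p1),onz("wrist",b,z,p2))
E
echo '[[[0.075, 0.025, 0, 0], [0.2, 0.05, 0, 0], [0.35, 0.075, 0, 0], [0.5, 0.1125, 0, 0], [0.65, 0.15, 0, 0], [0.75, 0.1875, 0, 0], [0.825, 0.2125, 0, 0], [0.85, 0.225, 0, 0], [0.85, 0.225, 0, 0], [0.85, 0.225, 0, 0]]]' | python3 drive.py
python3 - <<'E'
from h import *
shot("sl1")
E
echo '[[[0.05, 0, 0, 0], [0.075, 0, 0, 0], [0.0875, 0.0075, 0, 0], [0.0875, 0.0075, 0, 0], [0.0875, 0.0075, 0, 0]]]' | python3 drive.py
python3 - <<'E'
from h import *
shot("sl2")
E
```

```text
tip [ 0.4032 -0.2047  0.0449] 5.12793380147482e-05 [ 0.4032 -0.2045  0.046 ] [ 0.4035 -0.2046  0.046 ]
foot [ 0.4037 -0.2046  0.0187] 0.00021713421641028212 [ 0.4037 -0.2051  0.014 ] [ 0.4029 -0.2057  0.014 ]
thick [ 0.3989 -0.2568  0.0437] 0.00018991238085753806 [ 0.3989 -0.2559  0.046 ] [ 0.3994 -0.2562  0.046 ]
t: 3.25
eef_pos: [0.5594, 0.1331, 0.2389]
tool_rot: [0.707, 0.707, -0.0, 0.0]
contact_force: [-0.1, -0.1, -0.0]
opening: 0.0601
finger_force: 0.0
t: 3.92
eef_pos: [0.5626, 0.1692, 0.2387]
tool_rot: [0.707, 0.707, -0.0, -0.0]
contact_force: [0.0, -0.5, -0.3]
opening: 0.06
finger_force: 0.0
```

View pics/sl2.png

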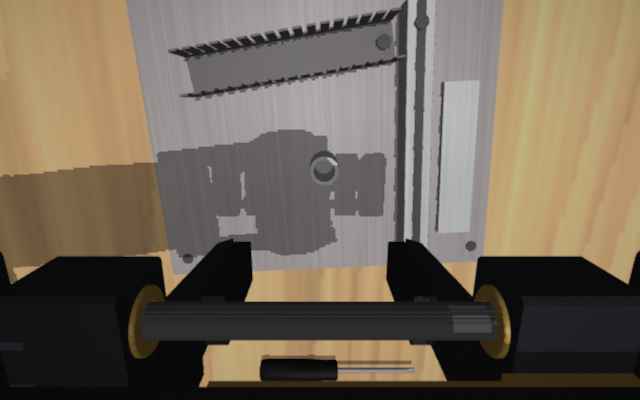

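In the sl2 view the sleeve ring is at (323,169), the rail face at about col 397-404, and the duct's near top edge runs from (183,96) to (400,58). The plate's edges and its lower corners are also in sight.

Run:
```python
from h import *
np.set_printoptions(precision=4,suppress=True)
def line(P):
    v=cv2.fitLine(np.float32(P),cv2.DIST_HUBER,0,.0005,.0001).ravel(); d=v[:2]*np.sign(v[np.argmax(abs(v[:2]))]); return d,v[2:]
C={}
for n in("sl1","sl2"):
    f,p=load(n); f=np.ascontiguousarray(f); hsv=cv2.cvtColor(f,cv2.COLOR_RGB2HSV); g=cv2.cvtColor(f,cv2.COLOR_RGB2GRAY)
    S=cv2.medianBlur(hsv[...,1],5)<80
    e=proj("wrist",[.5645,.1677,.044],p); x,y=int(e[0]),int(e[1]); r=24
    c=cv2.HoughCircles(cv2.resize(g[y-r:y+r,x-r:x+r],None,fx=4,fy=4,interpolation=cv2.INTER_CUBIC),cv2.HOUGH_GRADIENT,1.,30,param1=120,param2=18,minRadius=30,maxRadius=75)
    print(n,"exp",e,"hough",None if c is None else [((a+.5)/4-.5+x-r,(b+.5)/4-.5+y-r,q/4) for a,b,q in c[0][:3]])
    rows=[r_ for r_ in range(20,225,8)]
    L=[onz("wrist",(np.flatnonzero(S[r_,60:320])[0]+60,r_),.004,p)[:2] for r_ in rows]
    R=[onz("wrist",(np.flatnonzero(S[r_,320:600])[-1]+320,r_),.004,p)[:2] for r_ in rows]
    B=[onz("wrist",(c_,np.flatnonzero(S[150:300,c_])[-1]+150),.004,p)[:2] for c_ in range(270,375,6)]
    for k,P in(("L",L),("R",R),("B",B)):
        d,o=line(P); print(k,"dir",d,"ang(deg)",np.degrees(np.arctan2(d[1],d[0])),"pt",o)
    cv2.imwrite(f"pics/{n}_s.png",cv2.resize(f[y-r:y+r,x-r:x+r,::-1],None,fx=8,fy=8,interpolation=cv2.INTER_NEAREST)); print("crop org",x-r,y-r)
cv2.imwrite("pics/slc.png",np.hstack([cv2.imread("pics/sl1_s.png"),cv2.imread("pics/sl2_s.png")]))
```

```text
sl1 exp [324.2259 137.1649] hough [(np.float32(327.25), np.float32(131.0), np.float32(15.6))]
L dir [-0.0503  0.9987] ang(deg) 92.88142 pt [0.3855 0.1784]
R dir [-0.0509  0.9987] ang(deg) 92.91529 pt [0.7452 0.1915]
B dir [0.9989 0.0462] ang(deg) 2.6457183 pt [0.5579 0.0489]
crop org 300 113
sl2 exp [320.7246 174.8978] hough None
L dir [-0.0508  0.9987] ang(deg) 92.91188 pt [0.3838 0.2143]
R dir [-0.0508  0.9987] ang(deg) 92.91213 pt [0.744  0.2152]
B dir [0.9989 0.0478] ang(deg) 2.741397 pt [0.5612 0.049 ]
crop org 296 150
```

View pics/slc.png

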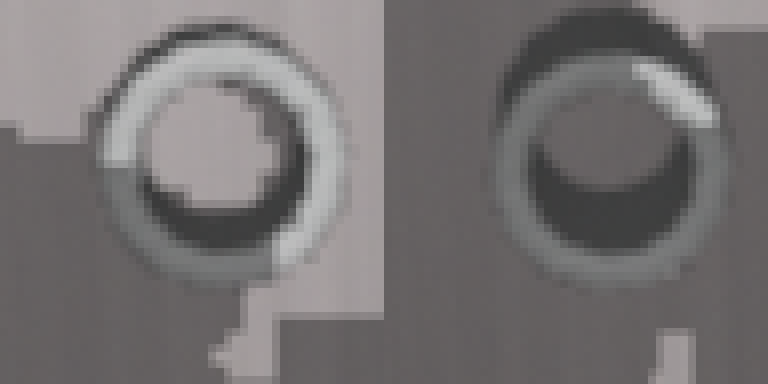

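The crops show the ring's centre at (327.4,132.9) in sl1 and (323.8,170.9) in sl2.

Run:
```python
from h import *
np.set_printoptions(precision=4,suppress=True)
p1=load("sl1")[1];p2=load("sl2")[1]
a,b=(327.4,132.9),(323.75,170.9)
print("sleeve",*tri([ray("wrist",a,p1),ray("wrist",b,p2)]),onz("wrist",a,.044,p1),onz("wrist",b,.044,p2),"top+wrist",tri([ray("wrist",b,p2),ray("scene",(382,185)),ray("top",(232,204))]))
# panel frame from plate edges
y=np.radians(2.91); ex=np.array([np.cos(y),np.sin(y)]); ey=np.array([-ex[1],ex[0]])
ox=np.mean([[.3855,.1784]@ex+.26,[.3838,.2143]@ex+.26,[.7452,.1915]@ex-.10,[.744,.2152]@ex-.10])
print([[.3855,.1784]@ex+.26,[.3838,.2143]@ex+.26,[.7452,.1915]@ex-.10,[.744,.2152]@ex-.10],[[.5579,.0489]@ey+.22,[.5612,.049]@ey+.22])
oy=np.mean([[.5579,.0489]@ey+.22,[.5612,.049]@ey+.22])
O=ox*ex+oy*ey; print("panel O",O)
scr=O+ex*-.015+ey*.02
P=lambda u,v,z:np.r_[O+ex*u+ey*v,z]
for n,p in(("wrist",p2),("top",None)):
    print(n,"rail face foot/top at y=-.1",proj(n,P(0,-.1,.004),p),proj(n,P(0,-.1,.04),p),"screw",proj(n,np.r_[scr,.004],p))
# duct face: near top edge (183,96)-(400,58) at z=.049
A=onz("wrist",(183,96),.049,p2)[:2];B=onz("wrist",(400,58),.049,p2)[:2]
d=(B-A)/np.linalg.norm(B-A); print("duct angle rad",np.arctan2(d[1],d[0])-y,"dist screw to face",abs(np.cross(d,scr-A)),"ends",A,B,"panel",[( (X-O)@ex,(X-O)@ey) for X in(A,B)])
# square from st1
ps=load("st1")[1]
f=load("st1")[0]
```

```text
sleeve [0.5674 0.1717 0.0443] 2.525982064144956e-05 [0.5675 0.1717 0.044 ] [0.5674 0.1716 0.044 ] top+wrist (array([0.5653, 0.1692, 0.0424]), np.float64(0.002978807235373604))
[np.float64(0.6540597794849048), np.float64(0.654184515843687), np.float64(0.6539610015515884), np.float64(0.6539657327319536)] [np.float64(0.24051389597020764), np.float64(0.24044623510062837)]
panel O [0.641  0.2734]
wrist rail face foot/top at y=-.1 [396.7588 162.138 ] [404.4829 168.407 ] screw [382.6445  41.8412]
top rail face foot/top at y=-.1 [233.659  177.2379] [231.3665 175.1449] screw [191.9465 183.4616]
duct angle rad 0.1156420815155296 dist screw to face 0.020574498715102828 ends [0.4404 0.2407] [0.6335 0.2731] panel [(np.float64(-0.20198366553839195), np.float64(-0.02243293009352541)), (np.float64(-0.007533992982428234), np.float64(0.0001544122003518338))]<stdin>:18: DeprecationWarning: Arrays of 2-dimensional vectors are deprecated. Use arrays of 3-dimensional vectors instead. (deprecated in NumPy 2.0)
```

To row units: 0.2257 m / 0.4 = 0.5643, 0.005 m / 0.4 = 0.0125.

```bash
echo '[[[0.0063, 0.0125, 0.075, 0], [0.0063, 0.0125, 0.2, 0], [0.0063, 0.0125, 0.3375, 0], [0.0063, 0.0125, 0.45, 0], [0.0063, 0.0125, 0.525, 0], [0.0063, 0.0125, 0.5643, 0], [0.0063, 0.0125, 0.5643, 0], [0.0063, 0.0125, 0.5643, 0]]]' | python3 drive.py && echo '[[[0, 0, 0, 0], [0, 0, 0, 0], [0, 0, 0, 0], [0, 0, 0, 0]]]' | python3 drive.py 0.02
```

```text
t: 4.97
eef_pos: [0.5684, 0.1719, 0.0144]
tool_rot: [0.707, 0.707, 0.001, 0.001]
contact_force: [0.3, 0.6, -0.5]
opening: 0.0602
finger_force: 0.0
t: 5.48
eef_pos: [0.5676, 0.1719, 0.0132]
tool_rot: [0.707, 0.707, 0.0, 0.0]
contact_force: [-1.3, -0.5, 0.9]
opening: 0.0288
finger_force: 30.0
```

To row units: -0.3767 m / 0.4 = -0.9418, -0.127 m / 0.4 = -0.3175.

```bash
echo '[[[0, 0, -0.05, 0], [0, 0, -0.15, 0], [0, 0, -0.25, 0], [-0.075, -0.0325, -0.3175, 0], [-0.2, -0.0875, -0.3175, 0], [-0.325, -0.1425, -0.3175, 0], [-0.45, -0.1975, -0.3175, 0], [-0.575, -0.25, -0.3175, 0], [-0.7, -0.305, -0.3175, 0], [-0.8125, -0.355, -0.3175, 0], [-0.8875, -0.3875, -0.3175, 0], [-0.93, -0.405, -0.3175, 0], [-0.9418, -0.4108, -0.3175, 0], [-0.9418, -0.4108, -0.3175, 0], [-0.9418, -0.4108, -0.3175, 0]]]' | python3 drive.py
python3 - <<'E'
from h import *
shot("pl1"); print(get_obs()["eef_pos"], Ro.from_quat(get_obs()["tool_rot"]).as_rotvec())
E
```

```text
t: 7.35
eef_pos: [0.4039, -0.2043, 0.14]
tool_rot: [0.706, 0.708, 0.0, -0.0]
contact_force: [-0.3, 0.4, 0.3]
opening: 0.0284
finger_force: 30.0
[ 0.40390127 -0.20437863  0.14003134] [-2.21918624e+00 -2.22363872e+00 -1.56937074e-04]
```

To row units: 0.098 m / 0.4 = 0.245, 0.03 m / 0.4 = 0.075.

```bash
echo '[[[-0.0013, -0.0015, 0.075, 0], [-0.0013, -0.0015, 0.15, 0], [-0.0013, -0.0015, 0.195, 0], [-0.0013, -0.0015, 0.2125, 0], [-0.0013, -0.0015, 0.23, 0], [-0.0013, -0.0015, 0.245, 0], [-0.0013, -0.0015, 0.245, 0]]]' | python3 drive.py; echo '[[[0, 0, 0.015, 0], [0, 0, 0.03, 0], [0, 0, 0.04, 0], [0, 0, 0.045, 0], [0, 0, 0.045, 0], [0, 0, 0.045, 0]]]' | python3 drive.py
```

```text
t: 8.28
eef_pos: [0.403, -0.2055, 0.042]
tool_rot: [0.707, 0.707, -0.0, -0.0]
contact_force: [0.1, 0.1, -0.7]
opening: 0.0287
finger_force: 30.0
t: 9.02
eef_pos: [0.4031, -0.2056, 0.0241]
tool_rot: [0.707, 0.707, 0.0, 0.0]
contact_force: [-0.2, -0.2, -0.6]
opening: 0.0289
finger_force: 30.0
```

To row units: 0.002 m / 0.4 = 0.005, 0.001 m / 0.4 = 0.0025.

```bash
echo '[[[0, 0, 0.0025, 0], [0, 0, 0.005, 0], [0, 0, 0.005, 0], [0, 0, 0.005, 0]]]' | python3 drive.py; echo '[[[0, 0, 0, 0], [0, 0, 0, 0], [0, 0, 0, 0]]]' | python3 drive.py 0.05;  echo '[[[0, 0, -0.05, 0], [0, 0, -0.15, 0], [0, 0, -0.275, 0], [0, 0, -0.4, 0], [0, 0, -0.5, 0], [0, 0.025, -0.5375, 0], [0, 0.025, -0.5375, 0]]]' | python3 drive.py 0.06
python3 - <<'E'
from h import *
shot("pl2")
f,p=load("pl2"); e=proj("wrist",[.4033,-.2048,.054],p); print(e)
E
```

```text
t: 9.52
eef_pos: [0.4032, -0.2057, 0.0231]
tool_rot: [0.707, 0.708, -0.0, 0.0]
contact_force: [-3.4, 3.8, 16.4]
opening: 0.0287
finger_force: 30.0
t: 9.9
eef_pos: [0.403, -0.2055, 0.0219]
tool_rot: [0.707, 0.707, 0.0, -0.0]
contact_force: [-0.7, 0.7, -0.1]
opening: 0.0502
finger_force: 0.0
t: 10.78
eef_pos: [0.4134, -0.2056, 0.2375]
tool_rot: [0.707, 0.708, 0.0, 0.001]
contact_force: [0.0, -0.0, 0.1]
opening: 0.0601
finger_force: 0.0
[307.66967219 174.68778918]
```

View pics/pl2.png

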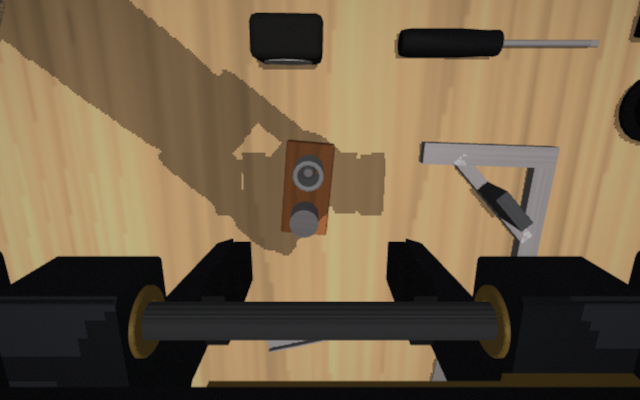

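The pl2 view shows the sleeve around the thin pin at (308,175), sitting on the block. The square's heel is now at (558,148). Next I go to the square with the tool turned to its diagonal.

To row units: 0.17 m / 0.4 = 0.425, 0.165 m / 0.4 = 0.4125, -0.785 rad / 3.1416 = -0.2499.

```bash
echo '[[[-0.0125, 0.075, 0, -0.0382], [-0.025, 0.175, 0, -0.0955], [-0.05, 0.275, 0, -0.1528], [-0.075, 0.3625, 0, -0.2069], [-0.1, 0.4125, 0, -0.2387], [-0.1125, 0.425, 0, -0.2499], [-0.1125, 0.425, 0, -0.2499], [-0.1125, 0.425, 0, -0.2499]]]' | python3 drive.py 0.06
python3 - <<'E'
from h import *
shot("sq1")
E
echo '[[[0, 0.05, 0, 0], [0, 0.1125, 0, 0], [0, 0.125, 0, 0], [0, 0.125, 0, 0], [0, 0.125, 0, 0]]]' | python3 drive.py
python3 - <<'E'
from h import *
shot("sq2")
print(get_obs()["q"])
cv2.imwrite("pics/sqc.png",np.hstack([cv2.resize(load(n)[0][60:320,120:520,::-1],None,fx=1,fy=1) for n in("sq1","sq2")]))
E
```

```text
t: 11.82
eef_pos: [0.5825, -0.2501, 0.2371]
tool_rot: [0.383, 0.924, 0.0, -0.0]
contact_force: [-0.6, 0.7, -0.1]
opening: 0.06
finger_force: 0.0
t: 12.5
eef_pos: [0.6181, -0.2154, 0.2371]
tool_rot: [0.383, 0.924, -0.0, -0.0]
contact_force: [-0.4, 0.9, -0.6]
opening: 0.0601
finger_force: 0.0
[-5.13981914e-01  6.11503438e-01  1.05210197e+00 -8.44318606e-05
  1.47795150e+00 -1.29919673e+00]
```

View pics/sqc.png

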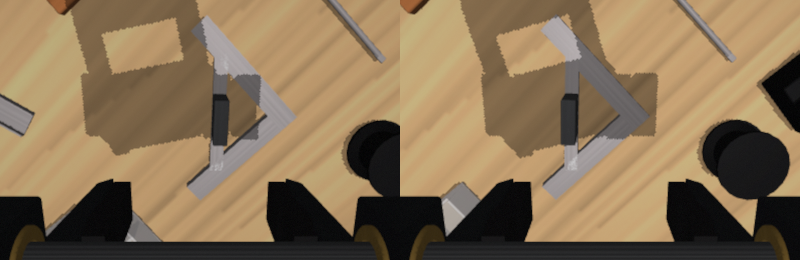

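The sqc view shows the L with its heel at (415,180) in sq1 and (370,180) in sq2. The grip blob is at about cols 333-349, rows 153-206 in sq1. Next I fit the edges numerically.

Run:
```python
from h import *
np.set_printoptions(precision=4,suppress=True,linewidth=160)
def line(P):
    v=cv2.fitLine(np.float32(P),cv2.DIST_HUBER,0,.0005,.0001).ravel(); return v[:2]*np.sign(v[np.argmax(abs(v[:2]))]),v[2:]
R={}
for n,c1,h in(("sq1",430,(415,180)),("sq2",385,(370,180))):
    f,p=load(n); f=np.ascontiguousarray(f); hsv=cv2.cvtColor(f,cv2.COLOR_RGB2HSV); g=cv2.cvtColor(f,cv2.COLOR_RGB2GRAY)
    S=cv2.medianBlur(hsv[...,1],3)<70
    U=[(np.flatnonzero(S[r,h[0]-100:c1])[-1]+h[0]-100+.5,r) for r in range(95,170,3)]
    D=[(np.flatnonzero(S[r,h[0]-100:c1])[-1]+h[0]-100+.5,r) for r in range(192,245,3)]
    l=[]
    for k,P in(("U(y=0)",U),("D(x=0)",D)):
        W=[onz("wrist",q,.012,p)[:2] for q in P]; d,o=line(W); l.append((d,o)); print(n,k,"deg",np.degrees(np.arctan2(d[1],d[0])),"resid mm",1e3*np.abs([(w-o)@[-d[1],d[0]] for w in W]).max())
    (d1,o1),(d2,o2)=l; s=np.linalg.solve(np.c_[d1,-d2],o2-o1); H=o1+d1*s[0]; print("heel",H)
    a=np.arctan2(d1[1],d1[0]); b=np.arctan2(d2[1],d2[0])-np.pi/2; y=(a+b)/2; c,s_=np.cos(y),np.sin(y)
    G=H+np.array([[c,-s_],[s_,c]])@[-.0585,-.0585]; print("yaw",y,"grip",G,"grip top px",proj("wrist",np.r_[G,.054],p), "heel px",proj("wrist",np.r_[H,.012],p))
    e=proj("wrist",np.r_[G,.054],p).astype(int); m=np.zeros_like(g); w=g[e[1]-40:e[1]+40,e[0]-25:e[0]+25]
    m[e[1]-40:e[1]+40,e[0]-25:e[0]+25]=(w<75)
    cs,_=cv2.findContours(m,0,1); cc=max(cs,key=cv2.contourArea); print("dark bbox",cv2.boundingRect(cc),"row",g[e[1],e[0]-16:e[0]+16])
    print("sat row",hsv[e[1],e[0]-16:e[0]+16,1], "col",g[e[1]-36:e[1]+36:2,e[0]])
```

```text
sq1 U(y=0) deg -1.7786326 resid mm 0.3619705099313046
sq1 D(x=0) deg 87.9329 resid mm 60.445945827139276
heel [ 0.6631 -0.1836]
yaw -0.033560306 grip [ 0.6027 -0.2401] grip top px [341.2868 183.2986] heel px [417.1788 176.9082]
dark bbox (331, 154, 19, 52) row [ 98  97  99  98  99  93  64  25  31  43  48  48  46  45  47  48  47  47  47  46  47  46  43  77  98  98  99  99 100  98  97  96]
sat row [108 109 107 109 108 104  92   0  16  12  10  10   5  11   5   5  10  11   5  11  11   5   6  93 111 112 110 110 109 109 110 110] col [ 99  98  99  84  24  24  23  45  49  48  48  49  48  48  48  47  48  48  47  47  47  48  48  47  46  46  46  46  46  91 154 154 153 152 153 152]
sq2 U(y=0) deg -1.8775512 resid mm 0.35332707998351837
sq2 D(x=0) deg 88.45207 resid mm 0.5297933662508229
heel [ 0.6625 -0.1836]
yaw -0.029892927 grip [ 0.6023 -0.2403] grip top px [287.8244 182.3939] heel px [369.6181 175.869 ]
dark bbox (281, 153, 18, 52) row [103 104 105 106 106 105 105 103 103  82  53  52  50  49  50  50  51  51  52  50  49  49  51  47  34  22  29  78 102 104 103 104]
sat row [110 110 110 107 109 108 110 110 110  98  23  10  10  10  10   5   5  10   5   5   5  10  10   5   8  12   9 103 107 108 110 109] col [104 105 105  97  26  26  27  46  51  52  51  51  52  51  51  51  52  52  51  50  50  51  50  51  48  49  51  50  50  60 159 158 158 157 157 156]
```

Run:
```python
from h import *
np.set_printoptions(precision=4,suppress=True)
p1=load("sq1")[1];p2=load("sq2")[1]
x,e=tri([ray("wrist",(340.9,182.4),p1),ray("wrist",(287.6,182),p2)]); print(x,e,onz("wrist",(340.9,182.4),.054,p1),onz("wrist",(287.6,182),.054,p2))
o=get_obs(); print("tool delta for G=(.6024,-.2402), TCP z .0173:",to_tool(np.array([.6024,-.2402,.0180])-o["eef_pos"]))
```

```text
[ 0.6016 -0.2397  0.0559] 0.0001584945729054666 [ 0.6018 -0.2398  0.054 ] [ 0.6019 -0.2402  0.054 ]
tool delta for G=(.6024,-.2402), TCP z .0173: [-0.0064 -0.0286  0.2191]
```

To row units: 0.219 m / 0.4 = 0.5475, 0.212 m / 0.4 = 0.53, 0.032 rad / 3.1416 = 0.0102.

```bash
echo '[[[-0.0075, -0.0375, 0.075, 0.0064], [-0.015, -0.0715, 0.175, 0.0102], [-0.015, -0.0715, 0.3, 0.0102], [-0.015, -0.0715, 0.4, 0.0102], [-0.015, -0.0715, 0.4875, 0.0102], [-0.015, -0.0715, 0.53, 0.0102], [-0.015, -0.0715, 0.5475, 0.0102], [-0.015, -0.0715, 0.5475, 0.0102], [-0.015, -0.0715, 0.5475, 0.0102]]]' | python3 drive.py 0.06 && echo '[[[0, 0, 0, 0], [0, 0, 0, 0], [0, 0, 0, 0], [0, 0, 0, 0], [0, 0, 0, 0]]]' | python3 drive.py 0.005
```

```text
t: 13.68
eef_pos: [0.603, -0.2398, 0.0193]
tool_rot: [0.397, 0.918, -0.0, 0.001]
contact_force: [0.4, -0.5, 0.5]
opening: 0.0598
finger_force: 0.0
t: 14.3
eef_pos: [0.6024, -0.2395, 0.018]
tool_rot: [0.397, 0.918, -0.0, -0.0]
contact_force: [-0.1, 0.1, 0.2]
opening: 0.0137
finger_force: 30.0
```

Run:
```python
from h import *
np.set_printoptions(precision=4,suppress=True)
o=get_obs(); print(o["eef_pos"],o["q"]); p=o["eef_pos"]
O=np.array([.641,.2734]);y=.0508;c,s=np.cos(y),np.sin(y);R=np.array([[c,-s],[s,c]])
th=np.arctan2(*(Ro.from_quat(o["tool_rot"]).as_matrix()[[1,0],0])); print("theta",th,"turn to home",-(np.radians(135)+y-th))
for k in(-.0585,-.0585-.03,-.0585-.045): 
    G=O+R@[k,k]; print(k,G,"tool",to_tool(np.r_[G,p[2]]-p))
```

```text
[ 0.6024 -0.2395  0.018 ] [-0.5587  0.8084  1.3046 -0.0002  1.0287 -1.3127]
theta 2.324844588563416 turn to home -0.0821499016289291
-0.0585 [0.5855 0.212 ] tool [ 0.3406  0.2968 -0.    ]
-0.0885 [0.5571 0.1805] tool [ 0.3372  0.2545 -0.    ]
-0.10350000000000001 [0.5429 0.1648] tool [ 0.3354  0.2334 -0.    ]
```

To row units: 0.337 m / 0.4 = 0.8425, 0.2545 m / 0.4 = 0.6363, -0.082 rad / 3.1416 = -0.0261.

```bash
echo '[[[0, 0, -0.05, 0], [0, 0, -0.15, 0], [0, 0, -0.25, 0], [0.0625, 0.05, -0.275, -0.0032], [0.1625, 0.125, -0.275, -0.0064], [0.2625, 0.2, -0.275, -0.0095], [0.3625, 0.275, -0.275, -0.0127], [0.4625, 0.35, -0.275, -0.0159], [0.5625, 0.425, -0.275, -0.0191], [0.6625, 0.5, -0.275, -0.0223], [0.75, 0.565, -0.275, -0.0255], [0.8125, 0.6125, -0.275, -0.0261], [0.8375, 0.6325, -0.275, -0.0261], [0.8425, 0.6363, -0.275, -0.0261], [0.8425, 0.6363, -0.275, -0.0261], [0.8425, 0.6363, -0.275, -0.0261]]]' | python3 drive.py
python3 - <<'E'
from h import *
shot("hm1"); f=grab_frame("top"); cv2.imwrite("pics/top1.png",f[:,:,::-1])
np.set_printoptions(precision=4,suppress=True); o=get_obs(); print(o["eef_pos"],o["contact_force"],o["q"],o["ft_torque"])
th=np.arctan2(*(Ro.from_quat(o["tool_rot"]).as_matrix()[[1,0],0])); print("panel yaw err",th-np.radians(135)-.0508)
E
```

```text
t: 16.3
eef_pos: [0.5575, 0.1795, 0.1281]
tool_rot: [0.36, 0.933, -0.0, -0.0]
contact_force: [0.1, 0.4, -1.9]
opening: 0.0138
finger_force: 30.0
[0.5574 0.1798 0.128 ] [ 0.2374 -0.693  -2.3612] [ 0.1121  0.5474  1.4505 -0.0001  1.1438 -0.723 ] [-0.0295 -0.1662 -0.0115]
panel yaw err -0.0011357755577730416
```

To row units: 0.105 m / 0.4 = 0.2625, 0.103 m / 0.4 = 0.2575.

```bash
echo '[[[0, 0, 0.075, 0], [0, 0, 0.15, 0], [0, 0, 0.2125, 0], [0, 0, 0.245, 0], [0, 0, 0.2575, 0], [0, 0, 0.2625, 0], [0, 0, 0.2625, 0]]]' | python3 drive.py; echo '[[[0, 0, 0.0025, 0], [0, 0, 0.0038, 0], [0, 0, 0.0038, 0]]]' | python3 drive.py
python3 - <<'E'
from h import *
np.set_printoptions(precision=4,suppress=True); o=get_obs(); p=o["eef_pos"]
O=np.array([.641,.2734]);y=.0508;c,s=np.cos(y),np.sin(y);R=np.array([[c,-s],[s,c]])
print("heel est panel mm",1e3*(R.T@(p[:2]-O)+.0585))
E
```

```text
t: 17.27
eef_pos: [0.5576, 0.1805, 0.0236]
tool_rot: [0.359, 0.933, 0.0, 0.0]
contact_force: [-0.0, -0.1, -2.9]
opening: 0.0137
finger_force: 30.0
t: 17.65
eef_pos: [0.5574, 0.1805, 0.022]
tool_rot: [0.359, 0.933, 0.0, 0.0]
contact_force: [-2.1, -0.5, 2.2]
opening: 0.0138
finger_force: 30.0
heel est panel mm [-29.6879 -30.0328]
```

Units first: shifts go in shares of 0.4 m and turns go in shares of pi rad. So -0.0198 m / 0.4 = -0.0495, -0.018 m / 0.4 = -0.045.

```bash
echo '[[[-0.015, 0.015, 0, 0], [-0.0325, 0.0325, 0, 0], [-0.045, 0.045, 0, 0], [-0.0495, 0.0495, 0, 0], [-0.0495, 0.0495, 0, 0]]]' | python3 drive.py; echo '[[[-0.0013, 0.0013, 0, 0], [-0.0025, 0.0025, 0, 0], [-0.0038, 0.0038, 0, 0], [-0.005, 0.005, 0, 0], [-0.005, 0.005, 0, 0]]]' | python3 drive.py
python3 - <<'E'
from h import *
np.set_printoptions(precision=4,suppress=True); o=get_obs(); p=o["eef_pos"]
O=np.array([.641,.2734]);y=.0508;c,s=np.cos(y),np.sin(y);R=np.array([[c,-s],[s,c]])
print("heel est panel mm",1e3*(R.T@(p[:2]-O)+.0585),"F panel",R.T@o["contact_force"][:2],o["ft_torque"])
E
```

```text
t: 18.27
eef_pos: [0.586, 0.182, 0.022]
tool_rot: [0.359, 0.933, 0.0, 0.0]
contact_force: [-3.0, -0.2, 5.6]
opening: 0.0138
finger_force: 30.0
t: 18.9
eef_pos: [0.5861, 0.1821, 0.0219]
tool_rot: [0.359, 0.933, -0.001, -0.003]
contact_force: [-19.0, -2.7, 16.9]
opening: 0.0139
finger_force: 30.0
heel est panel mm [ -0.9324 -29.9198] F panel [-19.0867  -1.77  ] [-0.3145  2.5772 -0.1101]
```

```bash
cat > st.py <<'E'
from h import *
np.set_printoptions(precision=4,suppress=True); o=get_obs(); p=o["eef_pos"]
O=np.array([.641,.2734]);y=.0508;c,s=np.cos(y),np.sin(y);R=np.array([[c,-s],[s,c]])
M=Ro.from_quat(o["tool_rot"]).as_matrix(); th=np.arctan2(M[1,0],M[0,0])-np.radians(135)-y
print("heel est panel mm",1e3*(R.T@(p[:2]-O)+.0585),"F panel",R.T@o["contact_force"][:2],o["contact_force"][2],"T",o["ft_torque"],"yaw err",th,"tilt",M[:2,2])
E
echo '[[[0.002, -0.002, -0.0015, 0], [0.01, 0.006, -0.0015, 0], [0.02, 0.016, -0.0015, 0], [0.03, 0.026, -0.0015, 0], [0.04, 0.036, -0.0015, 0], [0.0463, 0.0423, -0.0015, 0], [0.048, 0.044, -0.0015, 0], [0.048, 0.044, -0.0015, 0]]]' | python3 drive.py; python3 st.py
```

```text
t: 19.9
eef_pos: [0.5849, 0.2062, 0.022]
tool_rot: [0.359, 0.933, -0.002, -0.001]
contact_force: [-10.8, -11.1, 7.7]
opening: 0.0139
finger_force: 30.0
heel est panel mm [-0.8997 -5.7974] F panel [-11.3157 -10.5879] 7.663218176664289 T [-1.7027  1.3709 -0.0258] yaw err -0.00029145587986416366 tilt [-0.0039 -0.0032]
```

To row units: 0.002 m / 0.4 = 0.005, 0.001 m / 0.4 = 0.0025.

```bash
echo '[[[0.0025, 0.0025, 0, 0], [0.005, 0.005, 0, 0], [0.005, 0.005, 0, 0]]]' | python3 drive.py >/dev/null; python3 st.py;  echo '[[[0.0018, 0.0018, 0, 0], [0.0035, 0.0035, 0, 0], [0.0035, 0.0035, 0, 0]]]' | python3 drive.py>/dev/null; python3 st.py; echo '[[[0.0018, 0.0018, 0, 0], [0.0018, 0.0018, 0, 0]]]' | python3 drive.py>/dev/null; python3 st.py
```

```text
heel est panel mm [-0.8989 -3.0451] F panel [-10.5471 -11.6351] 8.813807740697738 T [-1.7651  1.3414 -0.046 ] yaw err -0.0002064947131328737 tilt [-0.0039 -0.0034]
heel est panel mm [-0.8842 -1.1431] F panel [-10.0273 -12.0152] 7.846122919157837 T [-1.7795  1.4103 -0.0538] yaw err -0.00032636138837931206 tilt [-0.0039 -0.0034]
heel est panel mm [-0.9057 -0.1862] F panel [-10.6077 -11.802 ] 8.235445915744961 T [-1.8113  1.3968 -0.0031] yaw err -0.00036901427901696315 tilt [-0.004  -0.0035]
```

To row units: 0.0005 m / 0.4 = 0.0013.

```bash
for i in 1; do echo '[[[0.0013, 0.0013, 0, 0], [0.0013, 0.0013, 0, 0]]]' | python3 drive.py>/dev/null; python3 st.py; echo '[[[0.0013, 0.0013, 0, 0], [0.0013, 0.0013, 0, 0]]]' | python3 drive.py>/dev/null; python3 st.py; echo '[[[0.0013, 0.0013, 0, 0], [0.0013, 0.0013, 0, 0]]]' | python3 drive.py>/dev/null; python3 st.py; done
```

```text
heel est panel mm [-0.9233  0.1942] F panel [-10.9553 -13.9504] 8.485501325877491 T [-2.0803  1.3544 -0.0897] yaw err -0.00031484620579362577 tilt [-0.0042 -0.004 ]
heel est panel mm [-0.9229  0.2159] F panel [-12.0456 -17.7878] 10.06774948455405 T [-2.6518  1.4255 -0.0351] yaw err -0.00043625743358814695 tilt [-0.0045 -0.005 ]
heel est panel mm [-0.939   0.2845] F panel [-13.1439 -20.3171] 10.19078711159117 T [-3.2594  1.4919 -0.0392] yaw err -0.0004475922746161459 tilt [-0.0048 -0.0061]
```

To row units: -0.0004 m / 0.4 = -0.001.

```bash
echo '[[[-0.001, 0.001, 0, 0], [-0.001, 0.001, 0, 0]]]' | python3 drive.py>/dev/null; python3 st.py; echo '[[[0, 0, 0, -0.001], [0, 0, 0, -0.001]]]' | python3 drive.py>/dev/null; python3 st.py; echo '[[[0, 0, 0, -0.001], [0, 0, 0, -0.001]]]' | python3 drive.py>/dev/null; python3 st.py
```

```text
heel est panel mm [-0.9424  0.2706] F panel [-15.6625 -21.9499] 12.311582278163073 T [-3.2749  1.9649 -0.0308] yaw err -0.0003076596545302096 tilt [-0.0063 -0.0063]
heel est panel mm [-0.9155  0.2686] F panel [-16.0178 -21.9219] 11.971047992472688 T [-3.2906  1.9621 -0.0848] yaw err 0.002528404441823187 tilt [-0.0062 -0.0063]
heel est panel mm [-0.9384  0.2813] F panel [-16.4607 -21.3294] 12.378973617634916 T [-3.3014  2.0169 -0.1384] yaw err 0.005361127828882942 tilt [-0.0063 -0.0062]
```

To row units: 0.006 rad / 3.1416 = 0.0019.

```bash
python3 -c "
from h import *
shot('y1')"; echo '[[[0, 0, 0, 0.001], [0, 0, 0, 0.0019], [0, 0, 0, 0.0019]]]' | python3 drive.py>/dev/null; python3 st.py; python3 -c "
from h import *
shot('y2'); f=grab_frame('top'); cv2.imwrite('pics/top2.png',f[:,:,::-1])"
```

```text
heel est panel mm [-0.9371  0.2648] F panel [-15.9529 -21.2805] 10.548852954973821 T [-3.2766  2.0029 -0.0405] yaw err -0.0003909308602348255 tilt [-0.0063 -0.0063]
```

View pics/y2.png

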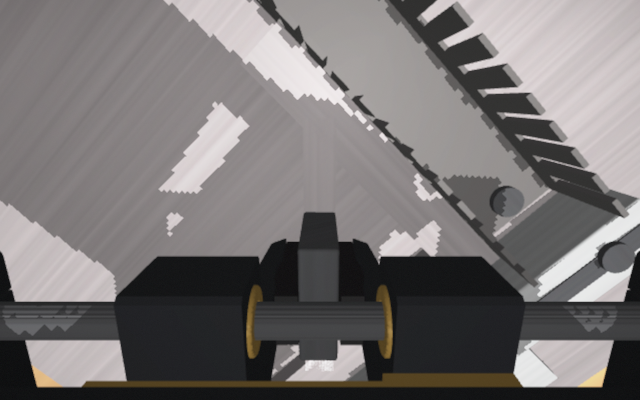

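The y2 view shows the leg lying along the duct. The leg's inner edge runs from about (165,0) to (300,125), the duct's near wall from (255,0) to (540,295), and the foot of its far wall from (390,0) to (545,185). Next I compare their directions in y1 and y2.

Run:
```python
from h import *
def fit(P,z,p):
    W=np.float32([onz("wrist",q,z,p)[:2] for q in P]); v=cv2.fitLine(W,cv2.DIST_HUBER,0,.0003,.0001).ravel(); d=v[:2]*np.sign(v[0]); n=np.array([-d[1],d[0]])
    r=(W-v[2:])@n; k=abs(r)<.0012; v=cv2.fitLine(W[k],cv2.DIST_HUBER,0,.0003,.0001).ravel(); d=v[:2]*np.sign(v[0]); n=np.array([-d[1],d[0]])
    return "ang-panel %.4f"%(np.arctan2(d[1],d[0])-.0508),"off mm %.2f"%(1e3*(v[2:]-[.641,.2734])@n),"n %d/%d rms %.2f"%(k.sum(),len(k),1e3*np.std(((W[k]-v[2:])@n)))
for nm in("y1","y2"):
    f,p=load(nm); g=cv2.cvtColor(np.ascontiguousarray(f),cv2.COLOR_RGB2GRAY).astype(int)
    leg=[];near=[];far=[]
    for r in range(4,180,2):
        cn=255+285/295*r; a=int(cn)+22; b=int(390+155/185*r)+25
        i=np.flatnonzero(g[r,a:b]<60)
        if len(i): far.append((a+i[0]-.5,r))
        a=int(cn)-22; i=np.flatnonzero(g[r,a:a+44]<60)
        if len(i): near.append((a+i[0]-.5,r))
        if r<100:
            c=int(165+135/125*r); w=cv2.GaussianBlur(np.uint8(g),(3,3),0)[r,c-15:c+16].astype(int); dd=np.abs(np.diff(w)); k=dd.argmax()
            if dd[k]>6: leg.append((c-15+k+.5,r))
    print(nm,"leg in",fit(leg,.016,p),"\n  duct near",fit(near,.049,p),"\n  far",fit(far,.006,p))
```

```text
y1 leg in ('ang-panel 0.1247', 'off mm -2.75', 'n 31/31 rms 0.41') 
  duct near ('ang-panel 0.0005', 'off mm -1.48', 'n 79/79 rms 0.33') 
  far ('ang-panel -0.0004', 'off mm 38.14', 'n 88/88 rms 0.10')
y2 leg in ('ang-panel 0.1197', 'off mm -3.47', 'n 34/34 rms 0.48') 
  duct near ('ang-panel 0.0011', 'off mm -1.41', 'n 79/80 rms 0.30') 
  far ('ang-panel -0.0006', 'off mm 38.11', 'n 88/88 rms 0.09')
```

To row units: 0.0003 m / 0.4 = 0.0008.

```bash
echo '[[[0, 0, 0.0008, 0], [0, 0, 0.0008, 0], [0, 0, 0.0008, 0], [0, 0, 0.0008, 0]]]' | python3 drive.py; python3 st.py
```

```text
t: 23.42
eef_pos: [0.5846, 0.2122, 0.0219]
tool_rot: [0.359, 0.933, -0.004, -0.002]
contact_force: [-15.0, -23.5, 14.9]
opening: 0.0136
finger_force: 30.0
heel est panel mm [-0.9397  0.2869] F panel [-16.1969 -22.6862] 14.895435956207585 T [-3.3321  2.2023  0.0025] yaw err -0.0002653525884650926 tilt [-0.0063 -0.0063]
```

```bash
python3 -c "
from cell import robot, grab_frame, get_calibration, get_obs
print(robot.close_job())"
```

```text
the job is handed in; nothing more can be done
None
```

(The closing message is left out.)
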